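Stroke the stirrer's touch strip up to full speed

ROBOT

A 7-joint arm with a two-finger parallel gripper is mounted at the origin on the work surface. World frame = base frame: x ahead of the robot, y to its left, z up, the work surface at z = 0. Lengths are in m, angles in rad, forces in N, time in s.
With the tool pointing down it reaches from about 0.4 to 0.925 m from the base axis. Payload 4.1 kg.
Tool frame: the origin (TCP) lies at the very end of the fingers, on their centre line; the grasp point (between the pads) lies 19 mm behind it (arm.hold_point_z is the distance from the TCP to the grasp point, in m); z points along the fingers, y is the line along which they close (so a half turn about z gives the same grasp; the last joint's range is limited). The gripper opens to 85 mm and grips with 20 to 120 N. Pads are 22 mm wide; open, the fingers measure 114 mm over their backs; the gripper's body (76 mm by 85 mm) begins 54 mm behind the grasp point. The pads swing forward as they close: fully open they stand 13 mm farther back than shut.
Start: joints at [-1.284, 0.398, 0.045, 1.537, -0.019, 1.207, -0.051], TCP at [0.245, 0.602, 0.192] pointing down, gripper open.
Joint ranges: [-2.82, 2.82], [-0.49, 2.23], [-1.37, 1.46], [0, 2.46], [-1.36, 4.5], [0.23, 2], [-2.94, 2.94]. Speed limits (rad/s): [2.57, 2.57, 3.14, 3.14, 3.14, 3.14, 3.14].

INTERFACE

Orientations are given as a rotation vector (axis times angle).
In Python, from station import arm gives the robot as it stands.
- The arm moves only by the shell command python3 -m pendant 'ROWS' [FORCE]. ROWS is JSON, a list of rows, each an object with "linear": the shift along the tool's x, y, z each as a share of 0.06 m, from -1 to 1, a list of three; "turn": the turn, a rotation vector about the tool's x, y, z each as a share of 0.08 rad, from -1 to 1, a list of three; "jaw": the closure, from 0 (fully open) to 1 (shut). In form: [{"linear": [tx, ty, tz], "turn": [wx, wy, wz], "jaw": jaw}, ...]. A call has 1 to 10 rows; each row shifts and turns the commanded pose from where the row before left it, along the tool's axes as they then stand; what a row does not reach is not made up. A row lasts 1/8 s, in which the tool goes at most 62.5 mm and 10.7 degrees, less where a joint would pass 70% of its speed; a pose out of reach is approached as far as the arm can. A call with a number of a shift or a turn outside -1 to 1 is refused whole. A call with a gripper value outside its range is refused whole. The fingers move at their own pace and stop on an object; FORCE is the grip in N (left out, the last holds). Time passes only in rows, so rows that do not move let the fingers close. It gives the time, the measured TCP pose, the force, the opening and the grip force at its end, in the units of the state.
- arm.read_state(): the state, without advancing time (a new reading comes with each control period).
- arm.read_camera(name): name is "scene" or "top" or "wrist"; returns a dict with "pixels" (400x640x3 uint8, red, green, blue), "camera_matrix" (3x3 intrinsics, pixels), "dist" ([k1, k2, p1, p2, k3] as OpenCV has them; the pictures are not rectified), "origin" and "orientation" of the camera in the world. Camera axes: x right, y down, z forward; pixel columns grow to the right and rows downward; lengths in m; the calibration is good to about 2 mm. A picture is of the moment at which its call begins. There is no depth.
- arm.finish_job(): hands the job in; it is judged then, once.
The state is a dict: "time_s": time; "joint_pos": joint angles; "joint_velocities": joint speeds; "joint_torque": joint torques, N m; "ee_pos": TCP position; "tool_rot": TCP orientation; "contact_force": force on the tool from outside, world axes, zero at the start; "ft_torque": the same for the moment, N m; "gripper_width": finger opening in m; "gripper_force": force on a finger pad.
Only numpy, scipy, OpenCV 4.12 (cv2) and the standard library are available. Lean on these libraries where they do the work, as an engineer would, in place of code of your own. Each camera call takes 0.05 s, during which the arm holds its last target. There are 200 camera calls.

TASK

Set the magnetic stirrer to full speed on its curved touch strip: with the fingers closed, lay the fingertips lightly on the narrow end of the strip and run them gently along its curve to the wide end, so that all five sections are touched in turn. Never push the springy strip right down, and finish while holding: the fingertips stay resting on the last, widest section. Leave the beaker, the vial and everything else where they stand.

Things in the scene. Friction and masses are not known exactly. Their poses are not given: they have to be found in the camera images.
- stirrer: Magnetic stirrer fixed to the bench: white box 280 mm deep (x), 300 mm wide (y), top 60 mm above the bench; round metal plate of radius 78 mm in its middle, 8 mm higher. Origin on the bench under the plate's axis; z up, x from the front (strip) side to the rear. The strip: a black arc of radius 125 mm (centre line) about the plate's axis, +42 (+y side) to -42 degrees about -x.
- strip (a joint): How far the strip is pushed down, m: 0 at rest, 0.010 at its stop. All sections sink together, level, on springs: 2 N starts it, then 0.6 N per mm, 8 N at the stop. At rest its top is 12 mm above the box (72 mm above the bench). Light contact is 1 to 6 mm; 8.5 mm counts as pushed right down. The strip widens from 10 mm (+y end) to 34 mm (-y end).
- section1 (a point): Section 1 of the strip (the narrow end): black, curved, 36 mm long along the arc with a gap of about 1 mm to its neighbours, about 12 mm wide. The point lies at the centre of its top surface; axes as the stirrer's.
- section2 (a point): Section 2 of the strip: black, curved, 36 mm long along the arc with a gap of about 1 mm to its neighbours, about 17 mm wide. The point lies at the centre of its top surface; axes as the stirrer's.
- section3 (a point): Section 3 of the strip: black, curved, 36 mm long along the arc with a gap of about 1 mm to its neighbours, about 22 mm wide. The point lies at the centre of its top surface; axes as the stirrer's.
- section4 (a point): Section 4 of the strip: black, curved, 36 mm long along the arc with a gap of about 1 mm to its neighbours, about 27 mm wide. The point lies at the centre of its top surface; axes as the stirrer's.
- section5 (a point): Section 5 of the strip (the wide end): black, curved, 36 mm long along the arc with a gap of about 1 mm to its neighbours, about 32 mm wide. The point lies at the centre of its top surface; axes as the stirrer's.
- beaker: Open glass beaker, 72 mm across, 75 mm tall, standing loose on the stirrer's plate; origin at its underside. Not to be moved.
- vial: Small capped glass vial, 24 mm across, 45 mm tall, standing loose on the top of the stirrer's box near its +y edge; origin at its underside. Not to be moved.
- jar1: Amber glass jar with a white cap, 60 mm across, 85 mm tall, loose on the bench; origin at its underside. Bystander.
- jar2: White jar with a white cap, 60 mm across, 85 mm tall, loose on the bench; origin at its underside. Bystander.
- wash_bottle: Clear plastic bottle, 64 mm across, 160 mm tall, loose on the bench; origin at its underside. Bystander.
- dish: Shallow white dish, 90 mm across, 16 mm tall, loose on the bench; origin at its underside. Bystander.
- spatula: Lab spatula, 180 mm long, lying loose on the bench; origin at its underside. Bystander.

How it is judged:
On the way, in this order (a step that is already met when the one before it is completed fails the run):
1. the fingers touch section 1, not yet section 2 ((contact force between the fingers and strip_c0 above 0.2 N or contact force between the fingers and strip_c1 above 0.2 N or contact force between the fingers and strip_c2 above 0.2 N) and contact force between the fingers and strip_c3 below 0.1 N and contact force between the fingers and strip_c4 below 0.1 N and contact force between the fingers and strip_c5 below 0.1 N), for 0.04 s.
2. the fingers touch section 2, not yet section 3 ((contact force between the fingers and strip_c3 above 0.2 N or contact force between the fingers and strip_c4 above 0.2 N or contact force between the fingers and strip_c5 above 0.2 N) and contact force between the fingers and strip_c6 below 0.1 N and contact force between the fingers and strip_c7 below 0.1 N and contact force between the fingers and strip_c8 below 0.1 N), for 0.04 s.
3. the fingers touch section 3, not yet section 4 ((contact force between the fingers and strip_c6 above 0.2 N or contact force between the fingers and strip_c7 above 0.2 N or contact force between the fingers and strip_c8 above 0.2 N) and contact force between the fingers and strip_c9 below 0.1 N and contact force between the fingers and strip_c10 below 0.1 N and contact force between the fingers and strip_c11 below 0.1 N), for 0.04 s.
4. the fingers touch section 4, not yet section 5 ((contact force between the fingers and strip_c9 above 0.2 N or contact force between the fingers and strip_c10 above 0.2 N or contact force between the fingers and strip_c11 above 0.2 N) and contact force between the fingers and strip_c12 below 0.1 N and contact force between the fingers and strip_c13 below 0.1 N and contact force between the fingers and strip_c14 below 0.1 N), for 0.04 s.
5. the fingers touch section 5 ((contact force between the fingers and strip_c12 above 0.2 N or contact force between the fingers and strip_c13 above 0.2 N or contact force between the fingers and strip_c14 above 0.2 N)), for 0.04 s.
At the end, for the whole second after the job is handed in: The fingertips rest on section 5 with more than 0.2 N, the strip is pushed down less than 8.5 mm, the beaker (at rest) and the vial are within 15 mm of where they stood, and the other loose things within 25 mm ((contact force between the fingers and strip_c12 above 0.2 N or contact force between the fingers and strip_c13 above 0.2 N or contact force between the fingers and strip_c14 above 0.2 N) and value of joint strip below 0.0085 m and linear speed of beaker below 0.02 m/s and distance of each of beaker, vial from where it was at the start of the episode below 0.015 m and distance of each of jar1, jar2, wash_bottle, dish, spatula from where it was at the start of the episode below 0.025 m); the arm keeps its last pose, push and grip.
It fails at once if the strip is pushed right down (8.5 mm or more) (value of joint strip above 0.0085 m).
It fails at once if the beaker or the vial is moved more than 15 mm, lifted or tipped (distance of any of beaker, vial from where it was at the start of the episode above 0.015 m or angle between any of beaker, vial's own z axis and vertical above 0.3 rad).
It fails at once if another loose thing is moved more than 25 mm or lifted (distance of any of jar1, jar2, wash_bottle, dish, spatula from where it was at the start of the episode above 0.025 m).
It also fails if it takes over 40 s, if anything falls off the work surface, if the arm or the gripper's body presses on something with over 40 N, if the wrist force passes 120 N, or if a joint passes its speed limit or range.

## Working session

There is one attempt and no reset: what is moved stays moved. The work goes in short steps, Python scripts to look and compute and a shell command to move; the robot and the scene stay as the last step left them, time stands still between calls to the robot, and variables do not carry over. Pictures are saved under pics/ and viewed, at most 10 in all, crops included, and the job is handed in when it is done.

```bash
ls; mkdir -p pics; python3 - <<'E'
from station import arm
import cv2
for n in ("scene","top"):
    c=arm.read_camera(n); cv2.imwrite(f"pics/{n}0.png",c["pixels"][:,:,::-1]); print(n,c["camera_matrix"].tolist(),c["dist"],c["origin"],c["orientation"])
s=arm.read_state(); print(s)
E
```

```text
pics
scene [[397.1457037539272, 0.0, 319.86341784368915], [0.0, 397.1457037539272, 201.55620184534953], [0.0, 0.0, 1.0]] [0.0244499 0.        0.        0.        0.       ] [1.29440659 0.11197482 0.87713927] [-1.62502099 -1.88612219  0.7944434 ]
top [[379.31037248861105, 0.0, 313.01531600506723], [0.0, 379.31037248861105, 199.32937422056716], [0.0, 0.0, 1.0]] [0.00927741 0.         0.         0.         0.        ] [ 0.37970477 -0.00145863  1.27499643] [-2.16509472  2.17889031 -0.10288095]
{'time_s': 0.1, 'joint_pos': array([-1.28398488,  0.3991378 ,  0.04503687,  1.53774173, -0.01869451,
        1.20691366, -0.05069145]), 'joint_velocities': array([ 4.28267223e-04, -4.15384869e-03,  4.69574390e-05, -1.69336213e-03,
        7.79600941e-04,  5.59415767e-04, -8.69005906e-04]), 'joint_torque': array([ 4.09778455e-03, -4.76267338e+01,  1.36952810e+00, -2.54950601e+01,
        1.18456609e-02,  5.00307637e-03,  5.12551281e-06]), 'ee_pos': array([0.24434537, 0.60163572, 0.19066012]), 'tool_rot': array([-6.02049922e-01, -3.08314636e+00,  2.77439633e-03]), 'contact_force': array([ 0.69868046,  0.21752893, -0.13474515]), 'ft_torque': array([-0.04230661, -0.04007902, -0.01511665]), 'gripper_force': 0.0, 'gripper_width': 0.0853819793290371}
```

View pics/top0.png

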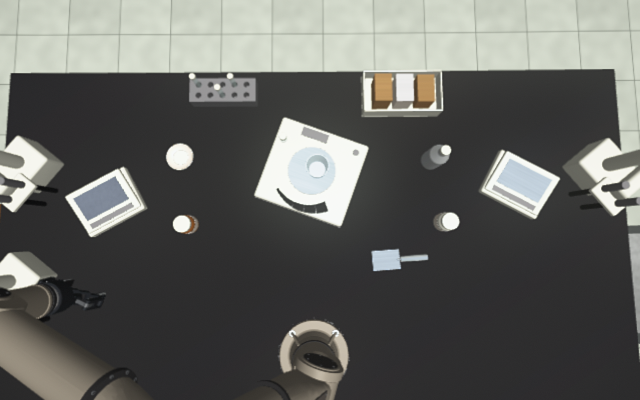

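View pics/scene0.png

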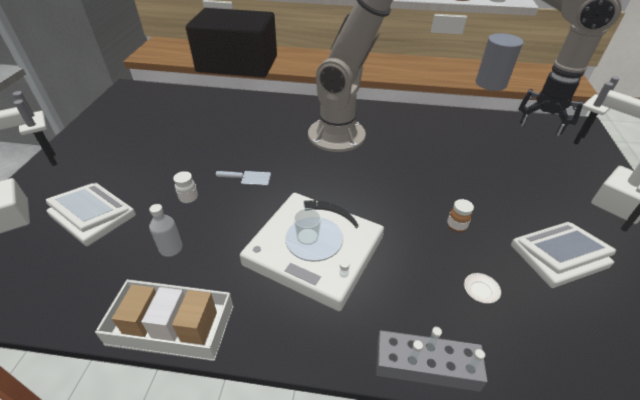

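The top view shows the stirrer centred near (311,172), with the strip running from its narrow end at (278,190) to its wide end at (327,208). The vial is at (283,138) and the beaker at (317,167). In the scene view the strip runs from (357,226) to (305,205). Next I'll crop both views and refine the stirrer pose.

```bash
python3 - <<'E'
import cv2
a=cv2.imread("pics/top0.png")[110:235,245:380]; b=cv2.imread("pics/scene0.png")[190:305,235:390]
a=cv2.resize(a,None,fx=4.4,fy=4.4,interpolation=cv2.INTER_CUBIC); b=cv2.resize(b,None,fx=5,fy=5,interpolation=cv2.INTER_CUBIC)
cv2.imwrite("pics/topc.png",a);cv2.imwrite("pics/scenec.png",b)
E
```

```text
(no output)
```

View pics/topc.png

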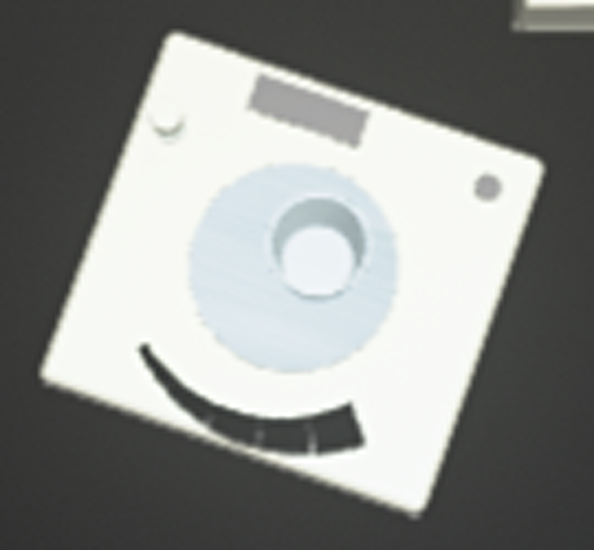

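View pics/scenec.png

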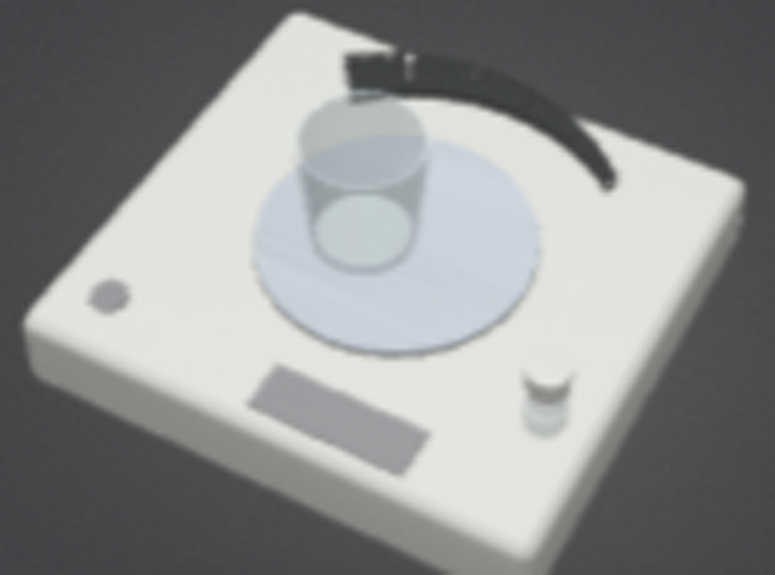

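The crops give clear plate, box-corner and strip-end pixels. In the top crop, the plate centre is (293.5,267.5), the box corners are (173,30), (545,163), (420,518) and (40,378), and the strip's wide-end corners are (352,404) and (366,444). I'll fit the stirrer's pose from these.

```bash
cat > h.py <<'E'
import numpy as np, cv2
from scipy.spatial.transform import Rotation as R
def proj(c,P):
    Rw=R.from_rotvec(c["orientation"]).as_matrix()
    Rc=Rw.T; t=-Rc@np.array(c["origin"])
    return cv2.projectPoints(np.array(P,float).reshape(-1,1,3),cv2.Rodrigues(Rc)[0],t,np.array(c["camera_matrix"]),np.array(c["dist"]))[0][:,0]
def arc(deg,r,z=.072):  # stirrer frame, deg + toward +y, about -x
    a=np.radians(deg); return [-r*np.cos(a),r*np.sin(a),z]
def toW(p,P):
    P=np.atleast_2d(P); c,s=np.cos(p[2]),np.sin(p[2])
    return np.c_[p[0]+c*P[:,0]-s*P[:,1],p[1]+s*P[:,0]+c*P[:,1],P[:,2]]
E
python3 - <<'E'
from h import *
from station import arm
from scipy.optimize import least_squares
T=arm.read_camera("top");S=arm.read_camera("scene")
k=.137;l=.147; w=[1,1,1,1]
Ml=[[0,0,.068],arc(-42,.108),arc(-42,.142),arc(42,.125),[.137,.147,.06],[.137,-.147,.06],[-.137,-.147,.06],[-.137,.147,.06]]
top=np.array([[293.5,267.5],[352,404],[366,444],[144.5,346.5],[173,32],[543,163],[420,516],[42,378]]); top=(top+.5)/4.4-.5+[245,110]
sc=np.array([[396,244],[352,101],[345,55],[611,182]]); sc=(sc+.5)/5-.5+[235,190]
f=lambda p,sep=0:np.r_[(proj(T,toW(p,Ml))-top).ravel(),(proj(S,toW(p,Ml[:4]))-sc).ravel()]
r=least_squares(f,[.45,0,-.3],loss="soft_l1"); print(r.x); print(f(r.x).reshape(-1,2).round(2))
for nm,g in (("top",lambda p:f(p)[:16]),("scene",lambda p:f(p)[16:])): print(nm,least_squares(g,r.x).x)
p=r.x; print(toW(p,[arc(d,.125) for d in (42,38,33.6,16.8,0,-16.8,-33.6)]).round(4))
E
```

```text
[ 0.59038024  0.0035639  -0.35392913]
[[ 0.18 -0.43]
 [-0.39 -0.62]
 [ 0.48  0.16]
 [-0.49 -0.4 ]
 [-0.27 -0.29]
 [ 0.21 -0.14]
 [ 0.06 -1.18]
 [-0.05 -0.96]
 [ 0.18 -2.86]
 [ 0.65 -2.64]
 [-0.36 -1.33]
 [-0.19 -2.41]]
top [ 0.58881273  0.00349358 -0.35316322]
scene [ 0.59938537  0.00432449 -0.35845321]
[[ 0.5322  0.1142  0.072 ]
 [ 0.5247  0.1099  0.072 ]
 [ 0.5167  0.1045  0.072 ]
 [ 0.4907  0.0789  0.072 ]
 [ 0.4731  0.0469  0.072 ]
 [ 0.4656  0.0111  0.072 ]
 [ 0.4687 -0.0252  0.072 ]]
```

```bash
python3 -m pendant '[{"linear":[0,0,0],"turn":[0,0,1],"jaw":1},{"linear":[0,0,0],"turn":[0,0,1],"jaw":1},{"linear":[0,0,0],"turn":[0,0,1],"jaw":1},{"linear":[0,0,0],"turn":[0,0,1],"jaw":1},{"linear":[0,0,0],"turn":[0,0,1],"jaw":1},{"linear":[0,0,0],"turn":[0,0,1],"jaw":1},{"linear":[0,0,0],"turn":[0,0,1],"jaw":1},{"linear":[0,0,0],"turn":[0,0,1],"jaw":1},{"linear":[0,0,0],"turn":[0,0,1],"jaw":1},{"linear":[0,0,0],"turn":[0,0,1],"jaw":1}]' 30
cat > plan.py <<'E'
import sys
from h import *
from station import arm
# plan.py angle r z : shift in tool axes (share of 60 mm) and turn (share of .08) to strip angle
p=np.array(eval(open("pose.txt").read())); d,r,z=map(float,sys.argv[1:4])
s=arm.read_state(); Rt=R.from_rotvec(s["tool_rot"]); tgt=toW(p,arc(d,r,z))[0]
yaw=np.pi/2+p[2]-np.radians(d); x=np.array([np.cos(yaw),np.sin(yaw),0])
Rg=R.from_matrix(np.c_[x,np.cross([0,0,-1],x),[0,0,-1]])
D=tgt-s["ee_pos"]
print("t",s["time_s"],"q",s["joint_pos"].round(2),"ee",s["ee_pos"].round(4),"tgt",tgt.round(4),"F",s["contact_force"].round(2),"w",s["gripper_width"])
print("lin units",(Rt.inv().apply(D)/.06).round(3),"lin units in goal axes",(Rg.inv().apply(D)/.06).round(3),"turn",((Rt.inv()*Rg).as_rotvec()/.08).round(2))
E
echo "[0.5904,0.0036,-0.3539]">pose.txt; python3 plan.py 37 .125 .16
```

```text
time_s: 1.45
ee_pos: [0.2444, 0.6021, 0.1913]
tool_rot: [1.759, 2.603, -0.001]
contact_force: [-0.3, 0.2, 0.2]
gripper_width: 0.0002
gripper_force: 0.0
t 1.45 q [-1.39  0.4   0.19  1.54 -0.08  1.21 -0.8 ] ee [0.2444 0.6021 0.1913] tgt [0.5228 0.1088 0.16  ] F [-0.27  0.23  0.23] w 0.00016533986087477432
lin units [-9.359  1.236  0.525] lin units in goal axes [-0.541  9.425  0.522] turn [-0.000e+00  1.000e-02  1.728e+01]
```

```bash
python3 -m pendant '[{"linear":[-0.5,0.06,0],"turn":[0,0,0],"jaw":1},{"linear":[-0.9,0.12,0],"turn":[0,0,0],"jaw":1},{"linear":[-0.9,0.12,0],"turn":[0,0,0],"jaw":1},{"linear":[-0.9,0.12,0],"turn":[0,0,0],"jaw":1},{"linear":[-0.9,0.12,0],"turn":[0,0,0],"jaw":1},{"linear":[-0.9,0.12,0],"turn":[0,0,0],"jaw":1},{"linear":[-0.9,0.12,0],"turn":[0,0,0],"jaw":1},{"linear":[-0.9,0.12,0],"turn":[0,0,0],"jaw":1},{"linear":[-0.9,0.12,0],"turn":[0,0,0],"jaw":1},{"linear":[-0.9,0.12,0],"turn":[0,0,0],"jaw":1}]'
python3 -m pendant '[{"linear":[-0.4,0.06,0.3],"turn":[0,0,0.9],"jaw":1},{"linear":[0,0,0.2],"turn":[0,0,1],"jaw":1},{"linear":[0,0,0],"turn":[0,0,1],"jaw":1},{"linear":[0,0,0],"turn":[0,0,1],"jaw":1},{"linear":[0,0,0],"turn":[0,0,1],"jaw":1},{"linear":[0,0,0],"turn":[0,0,1],"jaw":1},{"linear":[0,0,0],"turn":[0,0,1],"jaw":1},{"linear":[0,0,0],"turn":[0,0,1],"jaw":1},{"linear":[0,0,0],"turn":[0,0,1],"jaw":1},{"linear":[0,0,0],"turn":[0,0,1],"jaw":1}]'
python3 plan.py 37 .125 .16
```

```text
time_s: 2.7
ee_pos: [0.5024, 0.1483, 0.1917]
tool_rot: [-1.755, -2.606, -0.001]
contact_force: [0.4, 0.4, -0.7]
gripper_width: -0.0001
gripper_force: 0.0
time_s: 3.95
ee_pos: [0.5131, 0.13, 0.1604]
tool_rot: [-2.626, -1.723, 0.002]
contact_force: [0.6, -0.1, -0.5]
gripper_width: 0.0002
gripper_force: 0.0
t 3.95 q [-0.85  0.25  0.62  1.87 -0.17  1.07 -0.58] ee [0.5131 0.13   0.1604] tgt [0.5228 0.1088 0.16  ] F [ 0.58 -0.12 -0.53] w 0.00017324411202967332
lin units [-0.26   0.289  0.007] lin units in goal axes [-0.055  0.385  0.007] turn [-0.02  0.01  7.38]
```

```bash
python3 -m pendant '[{"linear":[-0.26,0.29,0],"turn":[0,0,0.9],"jaw":1},{"linear":[0,0,0],"turn":[0,0,1],"jaw":1},{"linear":[0,0,0],"turn":[0,0,1],"jaw":1},{"linear":[0,0,0],"turn":[0,0,1],"jaw":1},{"linear":[0,0,0],"turn":[0,0,1],"jaw":1},{"linear":[0,0,0],"turn":[0,0,1],"jaw":1},{"linear":[0,0,0],"turn":[0,0,1],"jaw":1},{"linear":[0,0,0],"turn":[0,0,0.5],"jaw":1},{"linear":[0,0,0],"turn":[0,0,0],"jaw":1}]'
python3 plan.py 37 .125 .16
python3 - <<'E'
from h import *
from station import arm
c=arm.read_camera("wrist");im=c["pixels"][:,:,::-1].copy()
p=eval(open("pose.txt").read())
P=[arc(d,125e-3+s*(.011-.000143*d*1e0)) for s in(-1,1) for d in np.linspace(42,-42,11)]
for u in proj(c,toW(p,P)): cv2.circle(im,tuple(int(v) for v in np.clip(u,-999,999)),2,(0,0,255),-1)
s=arm.read_state(); u=proj(c,[s["ee_pos"]])[0]; print(u,c["origin"],c["orientation"]); cv2.circle(im,tuple(u.astype(int)),3,(0,255,0),-1)
cv2.imwrite("pics/w1.png",im)
E
```

```text
time_s: 5.08
ee_pos: [0.5241, 0.1069, 0.1613]
tool_rot: [3.014, 0.885, -0.0]
contact_force: [0.3, -0.2, -0.2]
gripper_width: 0.0
gripper_force: 0.0
t 5.075 q [-0.9   0.28  0.74  1.86 -0.21  1.08 -1.07] ee [0.5241 0.1069 0.1613] tgt [0.5228 0.1088 0.16  ] F [ 0.25 -0.24 -0.16] w 3.626198871106007e-05
lin units [-0.001 -0.037  0.022] lin units in goal axes [-0.001 -0.037  0.022] turn [0.   0.01 0.  ]
[312.39469826 225.91033986] [0.5916554  0.15007228 0.34378238] [ 2.50663697 -1.36940047 -0.21564979]
```

View pics/w1.png

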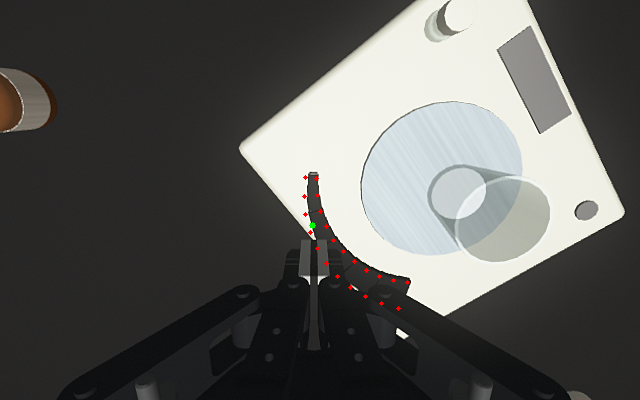

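The wrist view shows the strip's narrow end at (313,172) and its wide inner corner at (411,280). The predicted dots lie about 8 px outside the real arc, so the stirrer is farther out, as the scene camera said. The plate ellipse spans x 361–522 and y 101–255. I'll refit from the wrist view and check it.

```bash
python3 - <<'E'
from h import *
from station import arm
from scipy.optimize import least_squares
c=arm.read_camera("wrist"); im=c["pixels"][:,:,::-1].copy()
s=arm.read_state(); Rt=R.from_rotvec(s["tool_rot"])
print(c["camera_matrix"][0][0], "tip corners",proj(c,s["ee_pos"]+Rt.apply([[.011,.014,0],[.011,-.014,0],[-.011,0,0],[.011,0,0]])).round(0).tolist())
a=np.linspace(0,2*np.pi,200)
def f(p):
    e=proj(c,toW(p,np.c_[.078*np.cos(a),.078*np.sin(a),0*a+.068]))
    b=np.r_[e.min(0),e.max(0)]-[361,101,522,255]
    q=proj(c,toW(p,[arc(42,.125),arc(-42,.108),[-.137,.147,.06],[-.137,-.147,.06]][:3]))-[[313,172.5],[411,279],[241,149]]
    return np.r_[b,q.ravel()]
r=least_squares(f,[.595,.004,-.354]);print(r.x,f(r.x).round(1))
g=least_squares(lambda v:np.r_[f(np.r_[v[:3]])] ,r.x).x
open("pose.txt","w").write(str(list(r.x)))
P=[arc(d,125e-3+s_*(.011-.000143*d)) for s_ in(-1,1) for d in np.linspace(42,-42,11)]
for u in proj(c,toW(r.x,P)): cv2.circle(im,tuple(u.round().astype(int)),1,(0,0,255),-1)
cv2.imwrite("pics/w2.png",cv2.resize(im[90:310,220:540],None,fx=2.4,fy=2.4))
E
python3 plan.py 37 .125 .16
```

```text
292.3254407335732 tip corners [[333.0, 211.0], [291.0, 211.0], [312.0, 241.0], [312.0, 211.0]]
[ 0.59475211  0.00326449 -0.35225184] [ 0.4 -1.   2.1  0.3  0.9  2.1 -0.4  1.3 -3.1 -1.5]
t 5.175 q [-0.9   0.28  0.74  1.86 -0.21  1.08 -1.07] ee [0.524  0.1073 0.1615] tgt [0.527  0.1083 0.16  ] F [ 0.33 -1.27  0.58] w 0.0005733391730162392
lin units [0.051 0.013 0.025] lin units in goal axes [0.051 0.013 0.025] turn [ 0.    0.   -0.01]
```

View pics/w2.png

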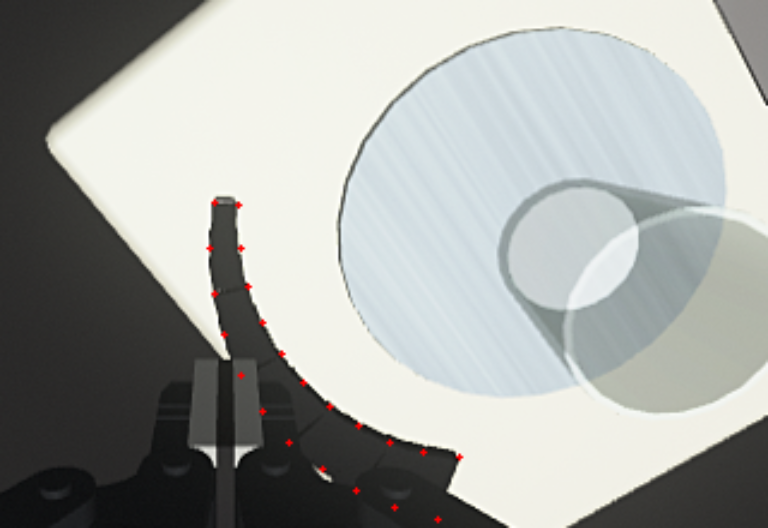

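The refit overlay matches the strip edges well: narrow end at crop (225,203), wide inner corner at (459,457). The visible fingertip edge at about row 239 isn't where a 22 mm wide tip should show. I'll lower to just above the strip and check tip against strip in the scene view.

```bash
python3 -m pendant '[{"linear":[0.05,0.01,0.3],"turn":[0,0,0],"jaw":1},{"linear":[0,0,0.4],"turn":[0,0,0],"jaw":1},{"linear":[0,0,0.3],"turn":[0,0,0],"jaw":1},{"linear":[0,0,0.2],"turn":[0,0,0],"jaw":1},{"linear":[0,0,0.05],"turn":[0,0,0],"jaw":1},{"linear":[0,0,0],"turn":[0,0,0],"jaw":1}]'
python3 plan.py 37 .125 .085
python3 - <<'E'
from h import *
from station import arm
s=arm.read_state();Rt=R.from_rotvec(s["tool_rot"]);p=eval(open("pose.txt").read())
out=[]
for n,(u0,v0) in (("scene",None),("wrist",None)) if 0 else (("scene",(300,160)),("wrist",(240,130))):
    c=arm.read_camera(n); im=c["pixels"][:,:,::-1].copy()
    k=4; w,h=(100,100) if n=="scene" else (200,200)
    k=4 if n=="scene" else 2
    cr=cv2.resize(im[v0:v0+h,u0:u0+w],None,fx=k,fy=k,interpolation=cv2.INTER_CUBIC)
    def d(P,col):
        for u in proj(c,P): cv2.circle(cr,tuple(((u+.5-[u0,v0])*k).round().astype(int)),2,col,-1)
    d(s["ee_pos"]+Rt.apply([[.011,.009,0],[.011,-.009,0],[-.011,.009,0],[-.011,-.009,0]]),(0,255,0)); d(s["ee_pos"],(255,0,255))
    d(toW(p,[arc(a,125e-3+t*(.011-.000143*a)) for t in(-1,1) for a in np.linspace(42,-42,6)]),(0,0,255))
    out.append(cr)
cv2.imwrite("pics/w3.png",np.hstack(out))
E
```

```text
time_s: 5.92
ee_pos: [0.5272, 0.1088, 0.0868]
tool_rot: [-3.014, -0.886, -0.001]
contact_force: [0.1, -1.0, 0.5]
gripper_width: -0.0002
gripper_force: 0.0
t 5.925 q [-0.84  0.38  0.7   1.93 -0.3   0.93 -1.  ] ee [0.5272 0.1088 0.0868] tgt [0.527  0.1083 0.085 ] F [ 0.13 -0.98  0.55] w -0.00017926007180987016
lin units [-0.006  0.005  0.03 ] lin units in goal axes [-0.006  0.005  0.03 ] turn [ 0.   -0.01 -0.01]
```

View pics/w3.png

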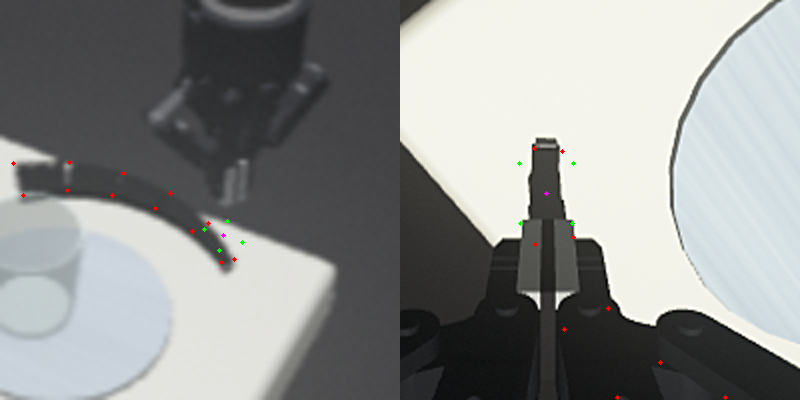

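In the scene crop the fingertips end at (235,200), well above the projected TCP at (223,236). In the wrist crop the tips end at (548,220), below the green tip corners. Both suggest the real tip is higher than assumed, so I'll triangulate the visible tip edge.

```bash
python3 - <<'E'
from h import *
from station import arm
from scipy.optimize import least_squares
s=arm.read_state();Rt=R.from_rotvec(s["tool_rot"])
S=arm.read_camera("scene");W=arm.read_camera("wrist");T=arm.read_camera("top")
f=lambda x:np.r_[proj(S,[x])[0]-[358.7,211],proj(W,[x])[0]-[313.5,239.5]]
r=least_squares(f,s["ee_pos"]);print(r.x.round(4),r.fun.round(2),"tool frame mm",(Rt.inv().apply(r.x-s["ee_pos"])*1e3).round(1))
E
```

```text
[0.5359 0.1138 0.1274] [-0.77 -0.62 -0.1  -0.17] tool frame mm [  9.9   0.4 -40.1]
```

```bash
python3 - <<'E'
from h import *
from station import arm
o=[]
for n,(u,v,w,h,k) in (("scene",(335,190,40,50,10)),("wrist",(285,190,60,75,6.667))):
    im=arm.read_camera(n)["pixels"][v:v+h,u:u+w,::-1]
    im=(255*(im/255.)**.45).astype(np.uint8)
    o.append(cv2.resize(im,(400,500),interpolation=cv2.INTER_CUBIC))
cv2.imwrite("pics/w4.png",np.hstack(o))
E
```

```text
(no output)
```

View pics/w4.png

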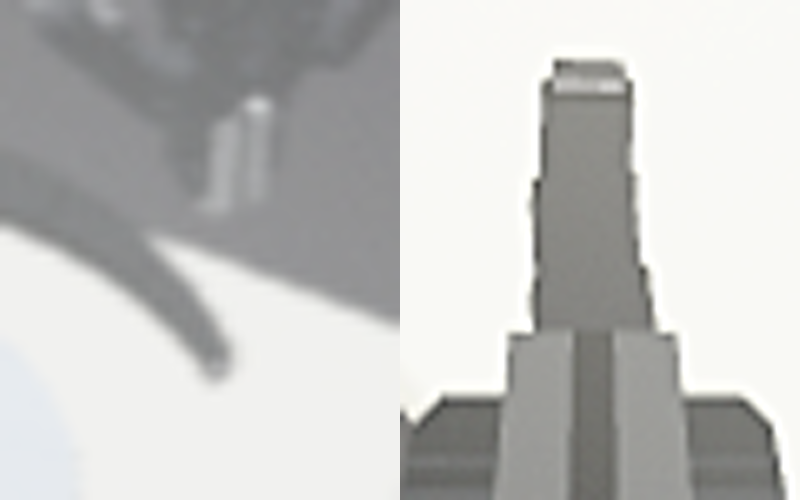

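No dark fingertip extends below the visible pads, which end at (210,212) in the left panel and row 335 in the right panel. The strip is clear underneath, and tip x/y agrees with the tool frame. The tip height is still uncertain, so I'll descend by feel in small steps.

```bash
python3 -m pendant '[{"linear":[0,0,0.1],"turn":[0,0,0],"jaw":1},{"linear":[0,0,0],"turn":[0,0,0],"jaw":1}]'
python3 -m pendant '[{"linear":[0,0,0.05],"turn":[0,0,0],"jaw":1},{"linear":[0,0,0],"turn":[0,0,0],"jaw":1}]'
python3 -m pendant '[{"linear":[0,0,0.05],"turn":[0,0,0],"jaw":1},{"linear":[0,0,0],"turn":[0,0,0],"jaw":1}]'
python3 -m pendant '[{"linear":[0,0,0.03],"turn":[0,0,0],"jaw":1},{"linear":[0,0,0],"turn":[0,0,0],"jaw":1}]'
```

```text
time_s: 6.52
ee_pos: [0.5262, 0.1087, 0.08]
tool_rot: [-3.014, -0.886, 0.002]
contact_force: [-0.7, 0.3, 0.2]
gripper_width: -0.0
gripper_force: 0.0
time_s: 6.78
ee_pos: [0.5266, 0.1087, 0.0773]
tool_rot: [3.014, 0.886, -0.001]
contact_force: [-0.0, -0.3, 0.3]
gripper_width: 0.0002
gripper_force: 0.0
time_s: 7.02
ee_pos: [0.5266, 0.1087, 0.0744]
tool_rot: [-3.014, -0.886, 0.001]
contact_force: [-1.2, -0.1, -0.2]
gripper_width: -0.0001
gripper_force: 0.0
time_s: 7.28
ee_pos: [0.5267, 0.1087, 0.0727]
tool_rot: [-3.014, -0.886, 0.0]
contact_force: [0.7, -0.0, -0.1]
gripper_width: -0.0002
gripper_force: 0.0
```

```bash
python3 -m pendant '[{"linear":[0,0,0.025],"turn":[0,0,0],"jaw":1},{"linear":[0,0,0],"turn":[0,0,0],"jaw":1}]'
python3 -m pendant '[{"linear":[0,0,0.025],"turn":[0,0,0],"jaw":1},{"linear":[0,0,0],"turn":[0,0,0],"jaw":1}]'
```

```text
time_s: 7.52
ee_pos: [0.5267, 0.1088, 0.0712]
tool_rot: [-3.014, -0.886, 0.0]
contact_force: [-0.2, -0.1, -0.3]
gripper_width: 0.0001
gripper_force: 0.0
time_s: 7.78
ee_pos: [0.5267, 0.1087, 0.0697]
tool_rot: [-3.014, -0.886, 0.0]
contact_force: [-0.1, 0.8, -0.9]
gripper_width: -0.0001
gripper_force: 0.0
```

```bash
python3 -m pendant '[{"linear":[0,0,0.025],"turn":[0,0,0],"jaw":1},{"linear":[0,0,0],"turn":[0,0,0],"jaw":1}]' | grep -E "ee_pos|contact"
python3 -m pendant '[{"linear":[0,0,0.025],"turn":[0,0,0],"jaw":1},{"linear":[0,0,0],"turn":[0,0,0],"jaw":1}]'| grep -E "ee_pos|contact"
```

```text
ee_pos: [0.5267, 0.1087, 0.0682]
contact_force: [0.4, -0.2, 0.2]
ee_pos: [0.5267, 0.1088, 0.0667]
contact_force: [-0.5, -0.8, 0.0]
```

```bash
python3 - <<'E'
from h import *
from station import arm
o=[]
for n,(u,v,w,h,k) in (("scene",(335,190,40,50,10)),("wrist",(285,190,60,75,6.667))):
    im=arm.read_camera(n)["pixels"][v:v+h,u:u+w,::-1]
    im=(255*(im/255.)**.45).astype(np.uint8)
    o.append(cv2.resize(im,(400,500),interpolation=cv2.INTER_CUBIC))
cv2.imwrite("pics/w5.png",np.hstack(o))
E
```

```text
(no output)
```

View pics/w5.png

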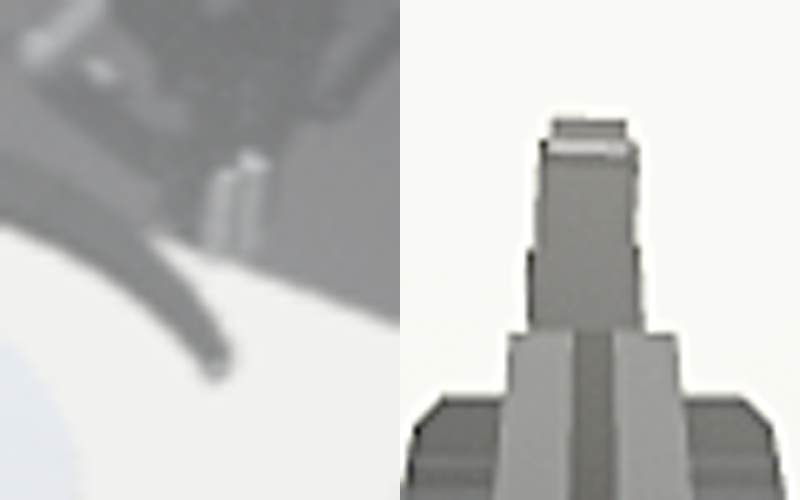

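The tip is still above the strip: the pad ends at (235,255) in the scene panel, and no force is felt at a reported z of 0.067. The visible tip is therefore about 40 mm behind the reported TCP. Before going lower I'll check the gripper body's clearance to the beaker and vial.

```bash
python3 - <<'E'
from h import *
from station import arm
from scipy.optimize import least_squares
p=np.array(eval(open("pose.txt").read()))
T=arm.read_camera("top")
pt=[.5888,.0035,-.353]  # top-camera's own stirrer pose
for n,px,z in(("beaker base",(318,262),.068),("vial mid",(168,121),.09)):
    q=(np.array(px)+.5)/4.4-.5+[245,110]
    r=least_squares(lambda x:proj(T,[toW(pt,[x[0],x[1],z])[0]])[0]-q,[0,0]).x
    print(n,"stirrer frame",r.round(4),"angle about -x",np.degrees(np.arctan2(r[1],-r[0])).round(0),"radius",np.hypot(*r).round(3), "dist to strip start/end", np.hypot(*(r-arc(37,.125)[:2])).round(3), np.hypot(*(r-arc(-34,.125)[:2])).round(3))
E
for i in 1; do python3 -m pendant '[{"linear":[0,0,0.05],"turn":[0,0,0],"jaw":1},{"linear":[0,0,0],"turn":[0,0,0],"jaw":1}]' | grep -E "ee_pos|contact"; done
```

```text
beaker base stirrer frame [ 0.0099 -0.0148] angle about -x -124.0 radius 0.018 dist to strip start/end 0.142 0.126
vial mid stirrer frame [0.0665 0.1213] angle about -x 119.0 radius 0.138 dist to strip start/end 0.173 0.256
ee_pos: [0.5266, 0.1087, 0.0635]
contact_force: [0.6, 0.2, -0.0]
```

```bash
python3 -m pendant '[{"linear":[0,0,0.04],"turn":[0,0,0],"jaw":1},{"linear":[0,0,0],"turn":[0,0,0],"jaw":1}]' | grep -E "ee_pos|contact"
python3 -m pendant '[{"linear":[0,0,0.04],"turn":[0,0,0],"jaw":1},{"linear":[0,0,0],"turn":[0,0,0],"jaw":1}]' | grep -E "ee_pos|contact"
```

```text
ee_pos: [0.5266, 0.1087, 0.0612]
contact_force: [0.0, -0.3, 0.4]
ee_pos: [0.5266, 0.1087, 0.0588]
contact_force: [0.4, -0.1, 0.6]
```

```bash
python3 -m pendant '[{"linear":[0,0,0.04],"turn":[0,0,0],"jaw":1},{"linear":[0,0,0],"turn":[0,0,0],"jaw":1}]' | grep -E "ee_pos|contact"
```

```text
ee_pos: [0.5266, 0.1088, 0.0564]
contact_force: [0.7, 0.3, 0.2]
```

```bash
python3 -m pendant '[{"linear":[0,0,0.04],"turn":[0,0,0],"jaw":1},{"linear":[0,0,0],"turn":[0,0,0],"jaw":1}]' | grep -E "ee_pos|contact"
```

```text
ee_pos: [0.5266, 0.1088, 0.054]
contact_force: [-1.1, 0.4, -0.3]
```

```bash
python3 -m pendant '[{"linear":[0,0,0.04],"turn":[0,0,0],"jaw":1},{"linear":[0,0,0],"turn":[0,0,0],"jaw":1}]' | grep -E "ee_pos|contact"
```

```text
ee_pos: [0.5266, 0.1087, 0.0516]
contact_force: [-0.4, 1.0, 1.1]
```

```bash
python3 -m pendant '[{"linear":[0,0,0.04],"turn":[0,0,0],"jaw":1},{"linear":[0,0,0],"turn":[0,0,0],"jaw":1}]' | grep -E "ee_pos|contact"
```

```text
ee_pos: [0.5267, 0.1087, 0.0492]
contact_force: [-0.4, 0.3, 0.5]
```

```bash
python3 -m pendant '[{"linear":[0,0,0.03],"turn":[0,0,0],"jaw":1},{"linear":[0,0,0],"turn":[0,0,0],"jaw":1}]' | grep -E "ee_pos|contact"; python3 - <<'E'
from h import *
from station import arm
o=[]
for n,(u,v,w,h,k) in (("scene",(335,190,40,50,10)),("wrist",(285,190,60,75,6.667))):
    im=arm.read_camera(n)["pixels"][v:v+h,u:u+w,::-1]
    im=(255*(im/255.)**.45).astype(np.uint8)
    o.append(cv2.resize(im,(400,500),interpolation=cv2.INTER_CUBIC))
cv2.imwrite("pics/w6.png",np.hstack(o))
E
```

```text
ee_pos: [0.5267, 0.1088, 0.0475]
contact_force: [0.9, -1.3, 0.4]
```

View pics/w6.png

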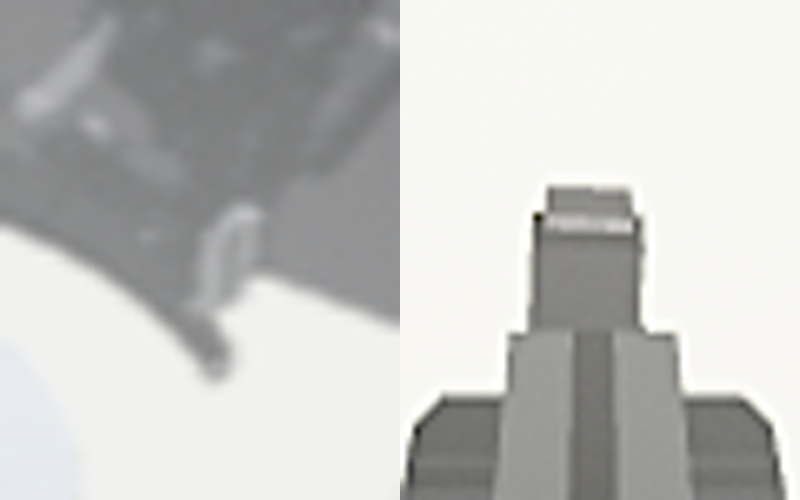

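The tip's lower edge is now at (205,310) in the scene panel, and the strip end is at (215,375). At about 2.5 px per mm, roughly 20 mm of descent remains.

```bash
python3 -m pendant '[{"linear":[0,0,0.05],"turn":[0,0,0],"jaw":1},{"linear":[0,0,0],"turn":[0,0,0],"jaw":1}]' | grep -E "time|ee_pos|contact"
```

```text
time_s: 10.78
ee_pos: [0.5265, 0.1087, 0.0443]
contact_force: [-0.5, -0.6, 0.7]
```

```bash
python3 -m pendant '[{"linear":[0,0,0.04],"turn":[0,0,0],"jaw":1},{"linear":[0,0,0],"turn":[0,0,0],"jaw":1}]' | grep -E "ee_pos|contact"
```

```text
ee_pos: [0.5266, 0.1088, 0.042]
contact_force: [-0.8, -0.2, 0.2]
```

```bash
python3 -m pendant '[{"linear":[0,0,0.04],"turn":[0,0,0],"jaw":1},{"linear":[0,0,0],"turn":[0,0,0],"jaw":1}]' | grep -E "ee_pos|contact"
```

```text
ee_pos: [0.5266, 0.1088, 0.0396]
contact_force: [0.5, -0.2, 0.7]
```

```bash
python3 -m pendant '[{"linear":[0,0,0.04],"turn":[0,0,0],"jaw":1},{"linear":[0,0,0],"turn":[0,0,0],"jaw":1}]' | grep -E "ee_pos|contact"
```

```text
ee_pos: [0.5266, 0.1087, 0.0372]
contact_force: [0.6, 0.1, -0.5]
```

```bash
python3 -m pendant '[{"linear":[0,0,0.03],"turn":[0,0,0],"jaw":1},{"linear":[0,0,0],"turn":[0,0,0],"jaw":1}]' | grep -E "ee_pos|contact"
```

```text
ee_pos: [0.5267, 0.1088, 0.0355]
contact_force: [-0.7, 0.2, 0.4]
```

```bash
python3 -m pendant '[{"linear":[0,0,0.03],"turn":[0,0,0],"jaw":1},{"linear":[0,0,0],"turn":[0,0,0],"jaw":1}]' | grep -E "ee_pos|contact"
```

```text
ee_pos: [0.5267, 0.1088, 0.0337]
contact_force: [-0.2, -0.0, 0.1]
```

```bash
python3 -m pendant '[{"linear":[0,0,0.03],"turn":[0,0,0],"jaw":1},{"linear":[0,0,0],"turn":[0,0,0],"jaw":1}]' | grep -E "ee_pos|contact"
```

```text
ee_pos: [0.527, 0.1088, 0.0322]
contact_force: [-0.5, 0.6, 2.0]
```

Fz has risen to 2.0 N, so this is probably contact. One more small step will confirm it.

```bash
python3 -m pendant '[{"linear":[0,0,0.02],"turn":[0,0,0],"jaw":1},{"linear":[0,0,0],"turn":[0,0,0],"jaw":1}]' | grep -E "ee_pos|contact"
```

```text
ee_pos: [0.527, 0.1088, 0.031]
contact_force: [-0.6, -1.2, 3.1]
```

```bash
python3 -m pendant '[{"linear":[0,0,0.02],"turn":[0,0,0],"jaw":1},{"linear":[0,0,0],"turn":[0,0,0],"jaw":1}]' | grep -E "ee_pos|contact"; python3 plan.py 37 .125 .031
```

```text
ee_pos: [0.527, 0.1088, 0.0297]
contact_force: [-0.1, 0.3, 3.1]
t 12.775 q [-0.79  0.46  0.64  1.98 -0.38  0.82 -0.94] ee [0.527  0.1088 0.0297] tgt [0.527  0.1083 0.031 ] F [-0.12  0.26  3.15] w 8.036803583960196e-05
lin units [-0.004  0.007 -0.022] lin units in goal axes [-0.004  0.007 -0.022] turn [-0.   -0.   -0.01]
```

Contact is confirmed at about 3.1 N with 2–3 mm of push. I'll now sweep along the arc.

```bash
python3 -m pendant '[{"linear":[-0.083,0,0],"turn":[0,0,-0.5],"jaw":1},{"linear":[-0.083,0,0],"turn":[0,0,-0.5],"jaw":1},{"linear":[-0.083,0,0],"turn":[0,0,-0.5],"jaw":1},{"linear":[-0.083,0,0],"turn":[0,0,-0.5],"jaw":1},{"linear":[-0.083,0,0],"turn":[0,0,-0.5],"jaw":1}]'; python3 plan.py 25.5 .125 .030
```

```text
time_s: 13.4
ee_pos: [0.5069, 0.0936, 0.0297]
tool_rot: [-2.909, -1.186, -0.001]
contact_force: [1.9, 2.3, 3.2]
gripper_width: 0.0006
gripper_force: 1.8
t 13.4 q [-0.76  0.42  0.6   2.03 -0.33  0.79 -0.76] ee [0.5069 0.0936 0.0297] tgt [0.5074 0.0927 0.03  ] F [1.95 2.3  3.17] w 0.000587092092041563
lin units [-0.004  0.017 -0.005] lin units in goal axes [-0.004  0.017 -0.005] turn [-0.   -0.01  0.01]
```

```bash
python3 -m pendant '[{"linear":[-0.083,0.005,0],"turn":[0,0,-0.5],"jaw":1},{"linear":[-0.083,0.005,0],"turn":[0,0,-0.5],"jaw":1},{"linear":[-0.083,0.005,0],"turn":[0,0,-0.5],"jaw":1},{"linear":[-0.083,0,0],"turn":[0,0,-0.5],"jaw":1},{"linear":[-0.083,0,0],"turn":[0,0,-0.5],"jaw":1},{"linear":[-0.083,0,0],"turn":[0,0,-0.5],"jaw":1},{"linear":[-0.083,0,0],"turn":[0,0,-0.5],"jaw":1}]'; python3 plan.py 9.5 .125 .030
```

```text
time_s: 14.28
ee_pos: [0.4853, 0.0662, 0.0295]
tool_rot: [-2.714, -1.581, 0.0]
contact_force: [1.1, 2.1, 3.4]
gripper_width: 0.0001
gripper_force: 1.9
t 14.275 q [-0.68  0.36  0.55  2.08 -0.27  0.77 -0.48] ee [0.4853 0.0662 0.0295] tgt [0.4862 0.0652 0.03  ] F [1.11 2.07 3.36] w 0.00012006131460145786
lin units [-0.008  0.02  -0.008] lin units in goal axes [-0.008  0.02  -0.008] turn [-0.01 -0.    0.02]
```

```bash
python3 -m pendant '[{"linear":[-0.083,0.007,0],"turn":[0,0,-0.5],"jaw":1},{"linear":[-0.083,0.007,0],"turn":[0,0,-0.5],"jaw":1},{"linear":[-0.083,0.007,0],"turn":[0,0,-0.5],"jaw":1},{"linear":[-0.083,0.003,0],"turn":[0,0,-0.5],"jaw":1},{"linear":[-0.083,0.003,0],"turn":[0,0,-0.5],"jaw":1},{"linear":[-0.083,0,0],"turn":[0,0,-0.5],"jaw":1},{"linear":[-0.083,0,0],"turn":[0,0,-0.5],"jaw":1},{"linear":[-0.083,0,0],"turn":[0,0,-0.5],"jaw":1}]'; python3 plan.py -8.8 .125 .030
```

```text
time_s: 15.28
ee_pos: [0.4714, 0.0288, 0.0294]
tool_rot: [-2.427, -1.993, 0.001]
contact_force: [0.3, 2.8, 3.6]
gripper_width: -0.0001
gripper_force: 1.9
t 15.275 q [-0.57  0.32  0.49  2.12 -0.22  0.75 -0.13] ee [0.4714 0.0288 0.0294] tgt [0.4722 0.0279 0.03  ] F [0.27 2.76 3.58] w -8.046343081617059e-05
lin units [-0.012  0.016 -0.011] lin units in goal axes [-0.012  0.016 -0.011] turn [-0.02 -0.    0.04]
```

```bash
python3 -m pendant '[{"linear":[-0.085,0.006,0],"turn":[0,0,-0.5],"jaw":1},{"linear":[-0.085,0.006,0],"turn":[0,0,-0.5],"jaw":1},{"linear":[-0.085,0.006,0],"turn":[0,0,-0.5],"jaw":1},{"linear":[-0.083,0.003,0],"turn":[0,0,-0.5],"jaw":1},{"linear":[-0.083,0.003,0],"turn":[0,0,-0.5],"jaw":1},{"linear":[-0.083,0,0],"turn":[0,0,-0.5],"jaw":1},{"linear":[-0.083,0,0],"turn":[0,0,-0.5],"jaw":1}]'; python3 plan.py -24.8 .125 .030
```

```text
time_s: 16.15
ee_pos: [0.4693, -0.0062, 0.0291]
tool_rot: [-2.124, -2.311, 0.002]
contact_force: [0.4, 3.2, 3.7]
gripper_width: -0.0002
gripper_force: 2.0
t 16.15 q [-0.46  0.31  0.44  2.13 -0.2   0.75  0.2 ] ee [ 0.4693 -0.0062  0.0291] tgt [ 0.4702 -0.0068  0.03  ] F [0.44 3.16 3.65] w -0.00019039623000992133
lin units [-0.011  0.013 -0.015] lin units in goal axes [-0.011  0.013 -0.015] turn [-0.04 -0.02  0.05]
```

```bash
python3 -m pendant '[{"linear":[-0.085,0.003,0],"turn":[0,0,-0.5],"jaw":1},{"linear":[-0.085,0.003,0],"turn":[0,0,-0.5],"jaw":1},{"linear":[-0.085,0,0],"turn":[0,0,-0.5],"jaw":1},{"linear":[-0.083,0,0],"turn":[0,0,-0.5],"jaw":1},{"linear":[0,0,0],"turn":[0,0,0],"jaw":1},{"linear":[0,0,0],"turn":[0,0,0],"jaw":1},{"linear":[0,0,0],"turn":[0,0,0],"jaw":1}]'; python3 plan.py -34 .125 .030
```

```text
time_s: 17.02
ee_pos: [0.4726, -0.027, 0.029]
tool_rot: [-1.937, -2.47, 0.004]
contact_force: [-2.7, 0.1, 3.1]
gripper_width: -0.0003
gripper_force: 2.0
t 17.025 q [-0.39  0.31  0.42  2.12 -0.18  0.75  0.39] ee [ 0.4726 -0.027   0.029 ] tgt [ 0.4734 -0.0266  0.03  ] F [-2.71  0.09  3.14] w -0.00027487765691936117
lin units [ 0.004  0.015 -0.016] lin units in goal axes [ 0.004  0.015 -0.016] turn [-0.04 -0.01 -0.  ]
```

```bash
python3 -c "
from station import arm
print(arm.finish_job())"
```

```text
the job is handed in; nothing more can be done
None
```

I swept the closed fingertips along the whole strip at about 3–4 N (an estimated 2–3 mm of push) and handed in with them resting on section 5 at about 3 N; section contacts and object positions were inferred from force and arm pose only, and the hand-in returned no verdict.

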